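Feed a tube rack past a sprung gate

ROBOT

A 7-joint arm with a two-finger parallel gripper is mounted at the origin on the work surface. World frame = base frame: x ahead of the robot, y to its left, z up, the work surface at z = 0. Lengths are in m, angles in rad, forces in N, time in s.
With the tool pointing down it reaches from about 0.425 to 0.875 m from the base axis. Payload 4.7 kg.
Tool frame: the origin (TCP) lies midway between the tips of the shut fingers; the grasp point (between the pads) lies 19 mm behind it; x points along the fingers, z is the direction in which the jaws open and shut, and the axes are right-handed (so a half turn about x gives the same grasp; the last joint's range is limited). The gripper opens to 87 mm and grips with 3 to 60 N. Pads are 19 mm wide; open, the fingers measure 117 mm over their backs; the gripper's body (75 mm by 190 mm) begins 51 mm behind the grasp point.
Start: joints at [1.131, 0.321, -0.07, 1.45, 0.023, 1.371, -0.057], TCP at [0.285, -0.584, 0.223] pointing down, gripper open.
Joint ranges: [-2.86, 2.86], [-0.3, 2.09], [-1.38, 1.24], [0.06, 2.45], [-1.56, 4.7], [0.09, 2.05], [-2.69, 2.69]. Speed limits (rad/s): [2.57, 2.57, 3.14, 3.14, 3.14, 3.14, 3.14].

INTERFACE

Orientations are given as a rotation vector (axis times angle).
In Python, from bench import ctrl, vision, close_job gives the robot as it stands. The module is installed in compiled form; this text tells all that it offers.
- The arm moves only by the tool servo_tool, never from a script. Its argument "commands" is a list that holds one entry, the list of rows, each a list of 7 numbers: the turn, a rotation vector about the tool's x, y, z in degrees, then the shift along the tool's x, y, z in mm, then the finger opening in mm, from 0 to 87. In form: [[[wx, wy, wz, x, y, z, grip], ...]]. A call has 1 to 5 rows; each row is the pose to reach, as a shift and turn from the pose commanded when the call began, along the tool's axes at that moment; what a row does not reach only later rows make up. A row lasts 1/8 s, in which the tool goes at most 62.5 mm and 10.7 degrees, less where a joint would pass 70% of its speed; a pose out of reach is approached as far as the arm can. A call with a gripper value outside its range is refused whole. The fingers move at their own pace and stop on an object; "newtons" is the grip in N (left out, the last holds). Time passes only in rows, so rows that repeat a pose let the fingers close. It gives the time, the measured TCP pose, the force and the opening at its end, in the units of the state.
- ctrl.get_state(): the state, without advancing time (a new reading comes with each control period).
- vision.get_image(name): name is "side" or "top"; returns the picture (480x640x3 uint8, red, green, blue); there is no depth.
- vision.camera_info(name): a dict with "fov_y" (degrees; the focal length in pixels is half the picture's height over the tangent of half this angle, whatever the lens; pixels are square), "cx", "cy" (the principal point, pixels), "dist" ([k1, k2, p1, p2, k3] as OpenCV has them; the pictures are not rectified), "pose" (4x4, takes a point from camera to world coordinates). Camera axes: x right, y down, z forward; pixel columns grow to the right and rows downward; lengths in m; the calibration is good to about 2 mm. A picture is of the moment at which its call begins. camera_info takes no time and is no camera call.
- close_job(): hands the job in, once; it reports no verdict.
The state is a dict: "time": time; "joint_positions": joint angles; "qd": joint speeds; "joint_torque": joint torques, N m; "position": TCP position; "tool_rot": TCP orientation; "ft_force": force on the tool from outside, world axes, zero at the start; "torque": the same for the moment, N m; "grip_width": opening from 0.0 (shut) to 1.0 (fully open).
Only numpy, scipy, OpenCV 4.12 (cv2) and the standard library are available. Lean on these libraries where they do the work, as an engineer would, in place of code of your own. Each camera call takes 0.05 s, during which the arm holds its last target. There are 200 camera calls.

TASK

Load the orange tube rack into the white loading lane: with one fingertip press the long yellow bar down and keep it down, so that the red gate sinks out of the way, and while holding it push the rack along the lane past the gate until it is home against the blue end stop, without the gate ever rubbing or bumping the rack. Then let go of the bar so that the gate springs up behind the rack. Only press and push: do not lift or tip the rack, and leave the bottle, jar and cup where they are.

Things in the scene. Friction and masses are not known exactly. Their poses are not given: they have to be found in the camera images.
- lane: White loading lane fixed to the bench, 325 mm long (y -190 to 135), 145 mm wide; yaw within 20 degrees. Its frame: origin on the bench, x away from the robot, y the way the rack is pushed, z up. Grey floor at z = 60; channel x -36 to +8 (44 wide, centre x = -14), walls to z = 75, the near one 4 mm thick. Open above, and at y = -190.
- gate_line (a point): Fixed point on the channel floor under the middle of the red gate blade: lane (-14, 20, 60) mm. The blade is 6 mm thick (lane y 17 to 23), crosses lane x -34 to 0, and when closed stands 16 mm above the floor.
- end_stop (a point): Fixed point on the channel floor at the face of the blue end stop (40 mm high): lane (-14, 125, 60) mm. The rack is home when its front face is against it; its origin is then at lane y = 80 and its rear face 12 mm beyond the blade.
- gate (a joint): Gate angle: 0 closed (blade up), grows as the bar is pressed, limit 0.28 rad; blade below the floor from 0.18. Yellow bar and red blade are one rigid piece, hinged parallel to lane y at lane x = 90, z = 50 mm. The bar takes about 1.5 N to start and 5 to 6 N fully down, and springs back to 0 when let go. The blade's top stays lower than the bar's.
- bar_top (a point): Middle of the yellow bar's top face; moves with it. Flat bar, lane y -190 to 50, 40 mm wide (lane x -88 to -48), top at z = 105 when up, beside the near wall. Down, it moves up to 9 mm nearer the robot; bottoms at z about 60. A fingertip on it at z 64 to 74 holds the gate open and may slide along it, the other tip at the same height in the channel behind the rack.
- rack: Orange tube rack, one rigid piece, 40 mm wide (x), 90 mm long (y), block 38 mm high, capped tubes to 48 mm; 110 to 230 g. Origin at the centre of its underside, axes parallel to the lane's. It starts in the channel before the gate; its rear end face, the one to push, is 45 mm from its origin towards lane -y.
- bottle: Small white square bottle with blue cap, 44 x 44 x 84 mm, on the bench on the robot's side of the lane; origin at the centre of its underside. Leave alone.
- jar: Jar, 52 mm across, 75 mm high, on the bench beyond the lane; origin at the centre of its underside. Leave alone.
- cup: Clear plastic cup, 68 mm across, 60 mm high, on the bench past the end-stop end of the lane; origin at the centre of its underside. Leave alone.
Things that resemble listed ones, but are neither listed nor needed, are in the scene too. Of the things that look like the rack, the larger one is meant.

How it is judged:
On the way, in this order (a step that is already met when the one before it is completed fails the run):
1. a finger holds the bar down and the gate open (0.18 rad) while the rack is still before the gate (value of joint gate above 0.18 rad and contact force between the fingers and gate above 0.5 N and y of rack in the frame of lane below -0.025 m), for 0.1 s.
2. the rack is passing over the gate while a finger still holds the bar down (value of joint gate above 0.17 rad and contact force between the fingers and gate above 0.5 N and y of rack in the frame of lane above 0 m), for 0.1 s.
At the end, for the whole second after the job is handed in: The rack stands flat in the channel, at rest, its front within 9 mm of the end stop (origin at lane y above 71 mm), and the gate has sprung back up behind it (joint below 0.03 rad) (y of rack in the frame of lane above 0.071 m and z of rack in the frame of lane between 0.055 and 0.066 m and x of rack in the frame of lane between -0.02 and -0.008 m and angle between rack's own z axis and vertical below 0.08 rad and value of joint gate below 0.03 rad and linear speed of rack below 0.01 m/s); the robot touches nothing.
It fails at once if the gate presses on the rack with more than 1 N (contact force between rack and gate above 1 N).
It fails at once if the rack is lifted more than 10 mm off the lane floor or tipped more than 0.2 rad (z of rack in the frame of lane above 0.07 m or angle between rack's own z axis and vertical above 0.2 rad).
It fails at once if the bottle is moved more than 20 mm or tipped (distance of bottle from where it was at the start of the episode above 0.02 m or angle between bottle's own z axis and vertical above 0.3 rad).
It fails at once if the jar is moved more than 20 mm or tipped (distance of jar from where it was at the start of the episode above 0.02 m or angle between jar's own z axis and vertical above 0.3 rad).
It fails at once if the cup is moved more than 20 mm or tipped (distance of cup from where it was at the start of the episode above 0.02 m or angle between cup's own z axis and vertical above 0.3 rad).
It also fails if it takes over 43 s, if anything falls off the work surface, if the arm or the gripper's body presses on something with over 40 N, if the wrist force passes 120 N, or if a joint passes its speed limit or range.

## Working session

There is one attempt and no reset: what is moved stays moved. The work goes in short steps, Python scripts to look and compute and a tool call to move; the robot and the scene stay as the last step left them, time stands still between calls to the robot, and variables do not carry over. Pictures are saved under pics/ and viewed, about 8 in all and at most 12, crops included, and the job is handed in when it is done.

Besides the shell and the picture viewer there is one more tool, called after "Call:" in YAML: its name, and indented under it one key for each argument. servo_tool: Moves the arm, as the interface text tells. Its arguments: {"type":"object","properties":{"commands":{"type":"array"},"newtons":{"type":"number"}},"required":["commands"]}

```bash
mkdir -p pics
cat > h.py <<'E'
import numpy as np, cv2
from bench import ctrl, vision, close_job
from scipy.spatial.transform import Rotation as R
def K(n):
    c=vision.camera_info(n); f=240/np.tan(np.radians(c["fov_y"])/2)
    return np.array([[f,0,c["cx"]],[0,f,c["cy"]],[0,0,1.]]),np.array(c["dist"],float),np.array(c["pose"])
def ray(n,px):
    k,d,T=K(n); u=cv2.undistortPoints(np.array(px,float).reshape(-1,1,2),k,d).reshape(-1,2)
    v=np.c_[u,np.ones(len(u))]@T[:3,:3].T
    return T[:3,3],v
def plane(n,px,z):
    o,v=ray(n,px); return o+v*((z-o[2])/v[:,2])[:,None]
def proj(n,P):
    k,d,T=K(n); Ti=np.linalg.inv(T)
    return cv2.projectPoints(np.array(P,float).reshape(-1,3),cv2.Rodrigues(Ti[:3,:3])[0],Ti[:3,3],k,d)[0].reshape(-1,2)
def shot(n,name):
    im=cv2.cvtColor(vision.get_image(n),cv2.COLOR_RGB2BGR); cv2.imwrite(f"pics/{name}.png",im); return im
E
python3 - <<'E'
from h import *
for n in("top","side"):
    shot(n,n+"0"); k,d,T=K(n); print(n,k[0,0],k[:2,2],d,T.round(3).tolist())
s=ctrl.get_state(); print({k:np.round(v,3).tolist() for k,v in s.items()}); print(R.from_rotvec(s["tool_rot"]).as_matrix().round(3))
E
```

```text
top 460.54421539350426 [326.58867788 249.25916387] [-0.02935239  0.          0.          0.          0.        ] [[0.019, -0.999, 0.044, 0.518], [-1.0, -0.018, 0.024, 0.058], [-0.023, -0.044, -0.999, 0.918], [0.0, 0.0, 0.0, 1.0]]
side 459.21984440246257 [318.22272515 240.86728347] [-0.03289153  0.          0.          0.          0.        ] [[0.949, -0.212, 0.235, 0.345], [-0.316, -0.643, 0.698, -0.53], [0.003, -0.736, -0.677, 0.652], [0.0, 0.0, 0.0, 1.0]]
{'time': 0.1, 'joint_positions': [1.131, 0.322, -0.07, 1.452, 0.023, 1.371, -0.057], 'qd': [-0.001, -0.002, -0.001, -0.003, -0.001, 0.0, 0.001], 'joint_torque': [0.0, -49.257, -0.406, -31.34, -0.064, 0.04, 0.0], 'position': [0.285, -0.584, 0.222], 'tool_rot': [0.87, 1.392, -0.868], 'ft_force': [0.043, -0.16, -0.634], 'torque': [-0.011, -0.019, 0.047], 'grip_width': 1.003}
[[-0.001  0.899  0.438]
 [ 0.002  0.438 -0.899]
 [-1.    -0.    -0.002]]
```

View pics/top0.png

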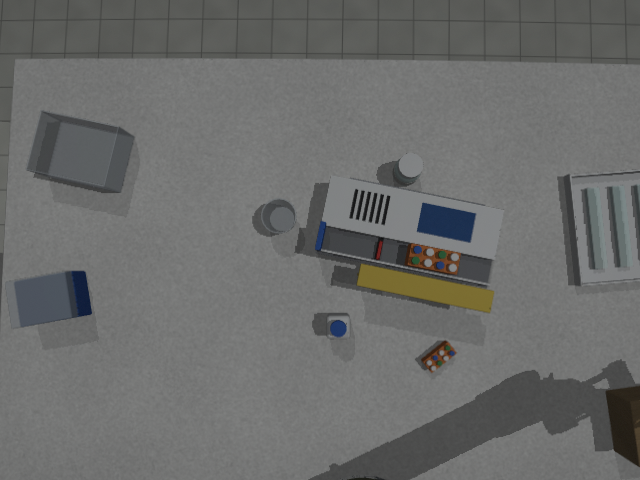

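View pics/side0.png

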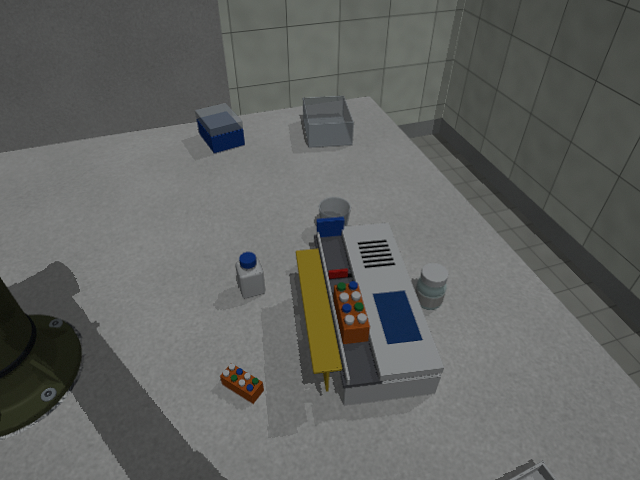

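The top view shows the lane running roughly left–right, with its end stop at (321,237). The yellow bar is at (425,288) and the gate at (379,250). There are two rack candidates: the orange rack in the channel at (434,259), and a smaller lookalike on the bench at (438,356). I choose the larger one, in the channel. Next I'll measure it.

```bash
cat > meas.py <<'E'
from h import *
def blobs(im,lo,hi,amin=60):
    m=cv2.inRange(cv2.cvtColor(im,cv2.COLOR_BGR2HSV),lo,hi)
    cs=[c for c in cv2.findContours(m,cv2.RETR_EXTERNAL,cv2.CHAIN_APPROX_NONE)[0] if cv2.contourArea(c)>amin]
    return sorted(cs,key=cv2.contourArea,reverse=True)
Y=((20,120,60),(35,255,255)); O=((5,150,60),(17,255,255)); B=((105,150,40),(125,255,255)); RD=((0,150,60),(4,255,255))
E
python3 - <<'E'
from meas import *
t=cv2.imread("pics/top0.png"); s=cv2.imread("pics/side0.png")
# bar in the top view, at z=.105
c=blobs(t,*Y)[0]; P=plane("top",c.reshape(-1,2),.105)
r=cv2.minAreaRect((P[:,:2]*1000).astype(np.float32)); print("bar top",np.round(r,2) if 0 else r)
bx=cv2.boxPoints(r)
e=sorted([bx[1]-bx[0],bx[2]-bx[1]],key=np.linalg.norm)[1]; e=e*np.sign(e[1]); yaw=np.arctan2(-e[0],e[1]); print("yaw",np.degrees(yaw))
X=np.array([np.cos(yaw),np.sin(yaw)]);Yv=np.array([-np.sin(yaw),np.cos(yaw)])
o=np.array(r[0])-X*-68-Yv*-70; print("origin by bar",o)
for n,im in(("top",t),("side",s)):
    for nm,m in(("Y",Y),("O",O),("B",B),("R",RD)):
        for c in blobs(im,*m,25)[:4]:
            q=cv2.minAreaRect(c); print(n,nm,cv2.contourArea(c),np.round(q[0],1),np.round(q[1],1),round(q[2],1), cv2.boundingRect(c))
def lane(p): 
    d=p[:,:2]*1000-o; return np.c_[d@X,d@Yv]
L=lambda x,y,z: [*( (o+X*x+Yv*y)/1000),z/1000]
pts=[L(*a) for a in[(-88,-190,105),(-48,-190,105),(-48,50,105),(-88,50,105),(-36,-190,75),(8,-190,75),(8,125,75),(-36,125,75),(-36,125,100),(8,125,100),(-36,135,100),(-14,20,76)]]
for n,im in(("top",t),("side",s)):
    a=cv2.resize(im,None,fx=3,fy=3,interpolation=cv2.INTER_CUBIC)
    for p in proj(n,pts): cv2.circle(a,tuple(int(v) for v in p*3+1),3,(255,0,255),-1)
    x0,y0=(300,165) if n=="top" else (240,200)
    cv2.imwrite(f"pics/{n}_c.png",a[y0*3:y0*3+600 if n=="side" else y0*3+480,x0*3:x0*3+640])
E
```

```text
bar top ((488.87786865234375, -96.05458068847656), (238.44761657714844, 39.15140914916992), 79.37635803222656)
yaw -10.623642
origin by bar [568.61728954 -39.7906971 ]
top Y 2856.0 [424.8 287.8] [136.4  22.3] 11.7 (357, 264, 137, 48)
top O 722.0 [433.5 258.6] [50.2 22.2] 11.3 (407, 244, 54, 30)
top O 123.0 [439.  356.6] [15.4 31.6] 48.4 (423, 341, 28, 31)
top B 1428.0 [445.8 221.8] [53.3 28.2] 11.3 (417, 203, 58, 38)
top B 518.5 [ 81.3 292.9] [44.2 13.2] 80.9 (72, 272, 20, 44)
top B 167.5 [338. 328.] [14. 14.] 90.0 (331, 321, 15, 15)
top B 132.5 [320.4 235.6] [ 5.7 28. ] 11.3 (315, 222, 11, 28)
top R 36.5 [378.9 249.9] [ 2.9 18.2] 11.3 (376, 241, 7, 19)
side Y 3153.0 [317.7 319.2] [142.6  29. ] 79.2 (296, 248, 46, 143)
side O 792.0 [352.3 312.5] [60.  28.4] 80.5 (334, 284, 36, 60)
side O 668.0 [241.6 382.5] [43.6 23. ] 32.0 (220, 366, 44, 37)
side B 1578.0 [397.1 316.5] [56.7 33.8] 73.6 (373, 291, 49, 53)
side B 608.0 [218.5 138.4] [50.3 28.5] 12.5 (197, 119, 47, 34)
side B 415.5 [330.2 226.7] [18.2 27. ] 85.6 (317, 217, 27, 20)
side B 194.5 [247.5 260. ] [16. 15.] 90.0 (240, 252, 16, 17)
side R 122.5 [338. 273.] [ 8. 18.] 90.0 (329, 269, 19, 9)
```

View pics/top_c.png

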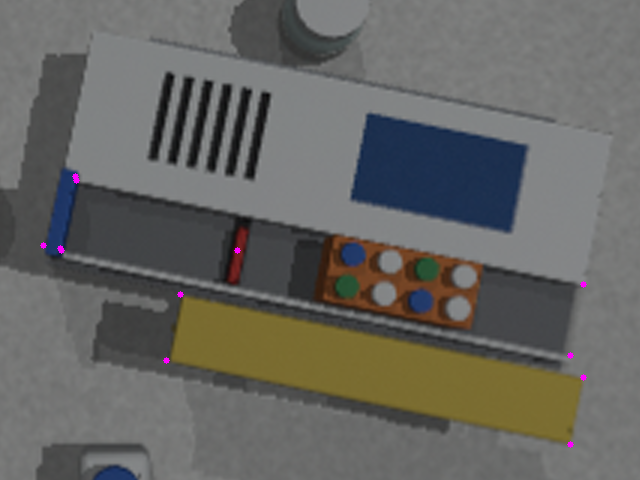

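View pics/side_c.png

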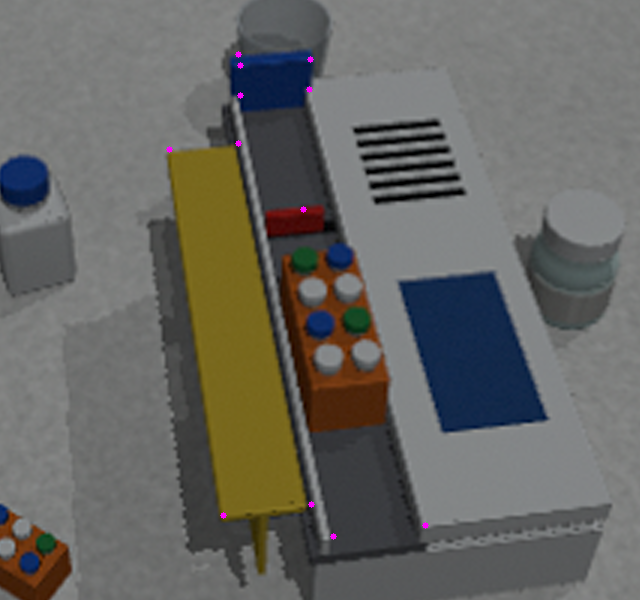

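The overlay of the fitted lane frame lands on the bar, wall, gate and end-stop corners in both views. In the top crop the rack is the larger orange one, in the channel with its rear edge near (477,297). In the side crop its rear face is at (348,405). Now I'll compute the first move.

```bash
cat > go.py <<'E'
from h import *
o=np.array([568.6,-39.8]); yaw=np.radians(-10.7)
X=np.array([np.cos(yaw),np.sin(yaw)]);Yv=np.array([-np.sin(yaw),np.cos(yaw)])
def w2l(p): d=np.array(p)[...,:2]*1000-o; return np.c_[d@X,d@Yv].squeeze()
def rel(x,y,z):
    s=ctrl.get_state(); M=R.from_rotvec(s["tool_rot"]).as_matrix()
    Tg=np.c_[[0,0,-1.],[-Yv[0]*-1,-Yv[1]*-1,0],[X[0],X[1],0]]  # x down, z along lane x
    Tg[:,1]=np.cross(Tg[:,2],Tg[:,0])
    p=np.r_[(o+X*x+Yv*y),z]
    print("t",s["time"],"lane tcp",w2l(s["position"]).round(1),"z",round(s["position"][2]*1000,1),"F",np.round(s["ft_force"],1),"grip",round(s["grip_width"]*87,1))
    print("turn deg",np.degrees(R.from_matrix(M.T@Tg).as_rotvec()).round(1),"shift mm",(M.T@(p-np.array(s["position"])*1000)).round(1), "tool y in lane", (Tg[:2,1]@Yv).round(2))
E
python3 - <<'E'
from go import *
print("rack rear top edge, lane", w2l(plane("top",[[461,253.3],[456.7,274.3]],.098)).round(1))
print("rack front", w2l(plane("top",[[410.5,243.8]],.098)).round(1))
rel(-44.5,-150,160)
E
```

```text
rack rear top edge, lane [[   5.1 -122.6]
 [ -33.  -122.3]]
rack front [  3.4 -31.6]
t 0.1 lane tcp [-178.  -587.2] z 221.5 F [ 0.  -0.2 -0.6] grip 87.3
turn deg [-53.3  -0.1  -0. ] shift mm [  62.   368.3 -270.7] tool y in lane 1.0
```

Call:
servo_tool:
  commands:
    - [[-10,0,0,0,40,-30,87],[-20,0,0,0,82,-60,80],[-30,0,0,0,124,-91,70],[-40,0,0,0,166,-122,60],[-50,0,0,0,208,-153,46]]
  newtons: 20

```text
time: 0.72
position: [0.4052, -0.3538, 0.2222]
tool_rot: [0.187, 1.563, -0.187]
ft_force: [1.9, -0.1, 0.4]
grip_width: 0.661
```

```bash
python3 -c "
from go import *
rel(-44.5,-152,160)"
```

```text
t 0.725 lane tcp [-102.2 -338.8] z 222.2 F [ 1.9 -0.1  0.4] grip 57.5
turn deg [-3. -0. -0.] shift mm [ 62.2 189.6  48. ] tool y in lane 1.0
```

Call:
servo_tool:
  commands:
    - [[-1,0,0,10,45,11,46],[-3,0,0,20,90,22,46],[-3,0,0,35,135,34,46],[-3,0,0,45,170,45,46],[-3,0,0,45,170,45,46]]

```text
time: 1.35
position: [0.4903, -0.1975, 0.1765]
tool_rot: [0.147, 1.567, -0.144]
ft_force: [-0.4, -0.4, -0.0]
grip_width: 0.53
```

```bash
python3 -c "
from go import *
rel(-44.5,-152,130)"
```

```text
t 1.35 lane tcp [ -47.6 -169.5] z 176.5 F [-0.4 -0.4 -0. ] grip 46.1
turn deg [ 0.1 -0.1 -0.1] shift mm [46.5 17.4  3.2] tool y in lane 1.0
```

Call:
servo_tool:
  commands:
    - [[0,0,0,20,9,3,46],[0,0,0,45,17,3,46],[0,0,0,47,17,3,46],[0,0,0,47,17,3,46]]

```text
time: 1.85
position: [0.4957, -0.1865, 0.1311]
tool_rot: [0.151, 1.565, -0.152]
ft_force: [-0.4, -0.3, 1.0]
grip_width: 0.531
```

```bash
python3 -c "
from go import *
rel(-44.5,-152,68)
p=np.array(ctrl.get_state()['position']); X3=np.r_[X,0]; Y3=np.r_[Yv,0]
a=shot('side','s1'); b=shot('top','t1')
print(proj('side',[p+X3*.0305,p-X3*.0305]),proj('top',[p+X3*.0305,p-X3*.0305]))
cv2.imwrite('pics/m1.png',np.vstack([cv2.resize(a[250:410,270:470],None,fx=3,fy=3)[:300+20],cv2.resize(b[200:320,360:560],None,fx=3,fy=3)[:280]]))
"
```

```text
t 1.85 lane tcp [ -44.4 -157.7] z 131.1 F [-0.4 -0.3  1. ] grip 46.2
turn deg [-0.4  0.   0. ] shift mm [63.1  5.7 -0.2] tool y in lane 1.0
[[364.35722137 334.16514367]
 [320.45637517 339.08090223]] [[484.33291222 267.72742354]
 [477.4344188  302.97819063]]
```

View pics/s1.png

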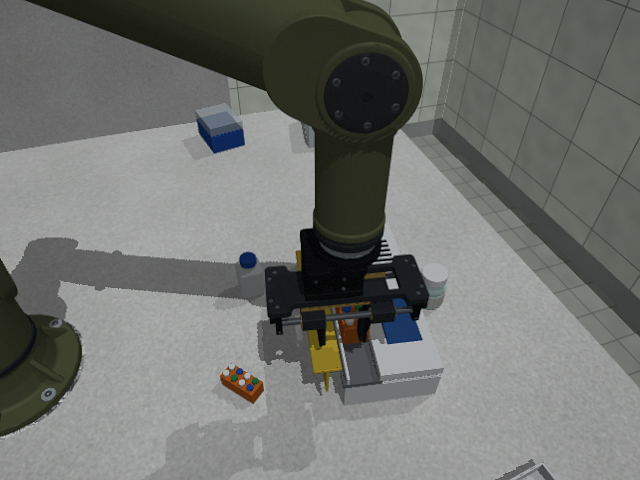

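The side view shows the finger tips at about (321,340), over the bar, and (364,333), over the channel behind the rack, as computed. Now I press.

Call:
servo_tool:
  commands:
    - [[0,0,0,15,0,0,46],[0,0,0,30,0,0,46],[0,0,0,40,0,0,46],[0,0,0,50,0,0,46],[0,0,0,50,0,0,46]]

```text
time: 2.58
position: [0.4947, -0.1851, 0.0795]
tool_rot: [0.151, 1.568, -0.15]
ft_force: [-5.1, 0.9, 4.1]
grip_width: 0.532
```

```bash
python3 -c "
from go import *
rel(-44.5,-152,68)"
```

```text
t 2.575 lane tcp [ -45.7 -156.5] z 79.5 F [-5.1  0.9  4.1] grip 46.2
turn deg [-0.3 -0.2 -0. ] shift mm [11.5  4.5  1.2] tool y in lane 1.0
```

Call:
servo_tool:
  commands:
    - [[0,0,0,6,1,1,46],[0,0,0,12,2,1,46],[0,0,0,12,2,1,46]]

```text
time: 2.95
position: [0.4967, -0.1845, 0.0685]
tool_rot: [0.15, 1.566, -0.152]
ft_force: [-5.6, -0.6, 4.8]
grip_width: 0.532
```

```bash
python3 -c "
from go import *
rel(-44.5,-152,68)
a=shot('side','s2'); b=shot('top','t2')
c=np.hstack([cv2.resize(a[230:400,290:420],None,fx=3,fy=3),cv2.resize(b[200:330,345:480],None,fx=3,fy=3,interpolation=cv2.INTER_CUBIC)[:, :].copy() if 0 else cv2.copyMakeBorder(cv2.resize(b[200:330,345:480],None,fx=3,fy=3),0,120,0,0,cv2.BORDER_CONSTANT)])
cv2.imwrite('pics/m2.png',c)
"
```

```text
t 2.95 lane tcp [ -43.8 -155.5] z 68.5 F [-5.6 -0.6  4.8] grip 46.3
turn deg [-0.3 -0.   0.1] shift mm [ 0.5  3.5 -0.8] tool y in lane 1.0
```

View pics/m2.png

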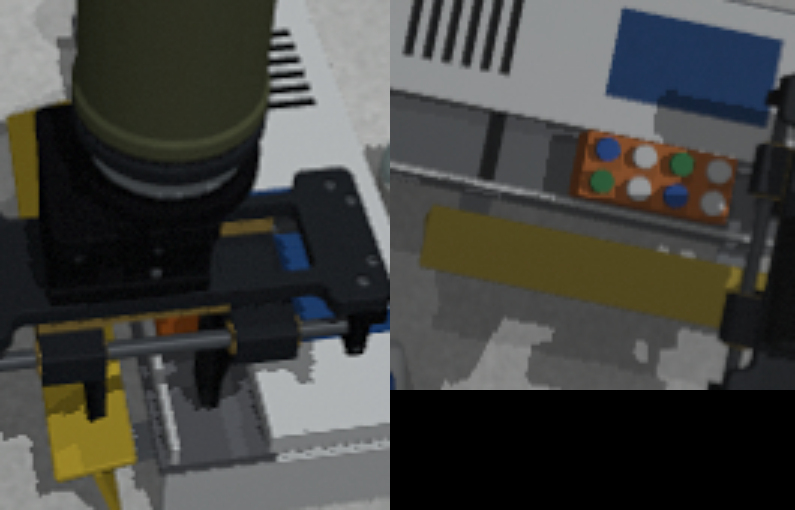

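The crops show the blade gone, with only a dark slot left at (490,145) of the right crop. The bar is down, one tip is on it, and the other is inside the channel behind the rack. I start pushing.

Call:
servo_tool:
  commands:
    - [[0,0,0,1,7,0,46],[0,0,0,1,14,0,46],[0,0,0,1,20,0,46],[0,0,0,1,26,0,46],[0,0,0,1,32,0,46]]

```text
time: 3.68
position: [0.5038, -0.1527, 0.068]
tool_rot: [0.15, 1.564, -0.152]
ft_force: [-1.2, -4.9, 5.4]
grip_width: 0.53
```

```bash
python3 -c "
from go import *
rel(-44.5,24.5,68)"
```

```text
t 3.675 lane tcp [ -42.7 -122.9] z 68.0 F [-1.2 -4.9  5.4] grip 46.2
turn deg [-0.3  0.1  0.1] shift mm [ -0.2 147.4  -2.6] tool y in lane 1.0
```

Call:
servo_tool:
  commands:
    - [[0,0,0,0,8,-1,46],[0,0,0,0,16,-2,46],[0,0,0,0,24,-2,46],[0,0,0,0,32,-2,46],[0,0,0,0,40,-2,46]]

```text
time: 4.3
position: [0.5093, -0.1129, 0.068]
tool_rot: [0.15, 1.565, -0.152]
ft_force: [-1.9, -5.6, 5.8]
grip_width: 0.529
```

```bash
python3 -c "
from go import *
rel(-44.5,24.5,68)"
```

```text
t 4.3 lane tcp [-44.7 -82.8] z 68.0 F [-1.9 -5.6  5.8] grip 46.1
turn deg [-0.3  0.1  0.1] shift mm [ -0.2 107.3  -0.4] tool y in lane 1.0
```

```bash
python3 -c "
from go import *
b=shot('top','t3'); a=shot('side','s3')
cv2.imwrite('pics/m3.png',np.hstack([cv2.resize(b[200:320,305:435],None,fx=3,fy=3),cv2.resize(a[200:320,280:410],None,fx=3,fy=3)]))"
```

```text
(no output)
```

View pics/m3.png

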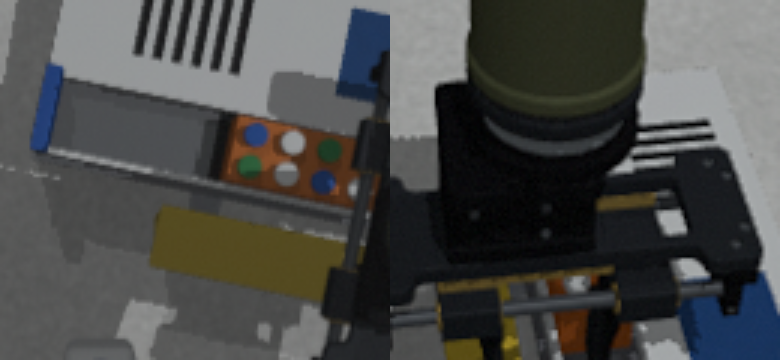

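The rack front at (225,150) of the left crop has reached the dark slot. The blade is not visible, the rack sits straight in the channel and the bar is still down. I keep pushing.

Call:
servo_tool:
  commands:
    - [[0,0,0,0,8,0,46],[0,0,0,0,16,0,46],[0,0,0,0,24,0,46],[0,0,0,0,32,0,46],[0,0,0,0,40,0,46]]

```text
time: 5.03
position: [0.5166, -0.0736, 0.0677]
tool_rot: [0.15, 1.565, -0.152]
ft_force: [-1.6, -5.1, 5.8]
grip_width: 0.527
```

```bash
python3 -c "
from go import *
rel(-44.5,24.5,68)"
```

```text
t 5.025 lane tcp [-44.8 -42.9] z 67.7 F [-1.6 -5.1  5.8] grip 45.9
turn deg [-0.3  0.   0.1] shift mm [-0.3 67.4 -0.1] tool y in lane 1.0
```

Call:
servo_tool:
  commands:
    - [[0,0,0,0,8,0,46],[0,0,0,0,16,0,46],[0,0,0,0,24,0,46],[0,0,0,0,32,0,46],[0,0,0,0,40,0,46]]

```text
time: 5.65
position: [0.5241, -0.0342, 0.0676]
tool_rot: [0.15, 1.566, -0.152]
ft_force: [-2.0, -5.8, 5.0]
grip_width: 0.532
```

```bash
python3 -c "
from go import *
rel(-44.5,24.5,68)"
```

```text
t 5.65 lane tcp [-44.8  -2.8] z 67.6 F [-2.  -5.8  5. ] grip 46.3
turn deg [-0.3 -0.   0.1] shift mm [-0.4 27.3  0.1] tool y in lane 1.0
```

Call:
servo_tool:
  commands:
    - [[0,0,0,0,7,0,46],[0,0,0,0,14,0,46],[0,0,0,0,19,0,46],[0,0,0,0,23,0,46],[0,0,0,0,25,0,46]]

```text
time: 6.28
position: [0.5287, -0.0097, 0.0676]
tool_rot: [0.15, 1.566, -0.152]
ft_force: [-1.5, -4.5, 6.1]
grip_width: 0.53
```

```bash
python3 -c "
from go import *
rel(-44.5,24.5,68)
b=shot('top','t4'); a=shot('side','s4')
cv2.imwrite('pics/m4.png',np.hstack([cv2.resize(b[200:320,305:435],None,fx=3,fy=3),cv2.resize(a[200:320,280:410],None,fx=3,fy=3)]))"
```

```text
t 6.275 lane tcp [-44.8  22.2] z 67.6 F [-1.5 -4.5  6.1] grip 46.1
turn deg [-0.3 -0.   0.1] shift mm [-0.4  2.3  0.3] tool y in lane 1.0
```

View pics/m4.png

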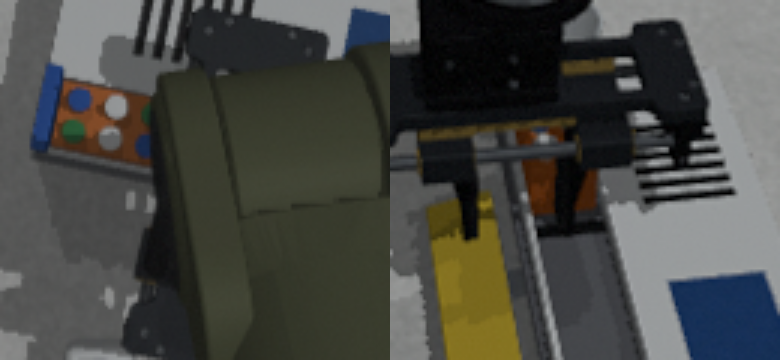

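The left crop shows the rack front almost against the blue stop at (55,110). The force has not risen yet, so I ease forward to feel the stop.

Call:
servo_tool:
  commands:
    - [[0,0,0,0,1,0,46],[0,0,0,0,2,0,46],[0,0,0,0,3,0,46],[0,0,0,0,3,0,46]]

```text
time: 6.88
position: [0.529, -0.0079, 0.0676]
tool_rot: [0.15, 1.566, -0.153]
ft_force: [-2.1, -7.0, 5.7]
grip_width: 0.531
```

```bash
python3 -c "
from go import *
rel(-44.5,24.5,68)"
```

```text
t 6.875 lane tcp [-44.8  24. ] z 67.6 F [-2.1 -7.   5.7] grip 46.2
turn deg [-0.4 -0.   0.1] shift mm [-0.4  0.5  0.3] tool y in lane 1.0
```

The tip moved only 1.8 of the commanded 3 mm and the force rose to 7 N, so the rack is against the stop. I'll back off with the bar still held, then lift.

Call:
servo_tool:
  commands:
    - [[0,0,0,0,-5,0,46],[0,0,0,0,-14,0,46],[0,0,0,0,-23,0,46],[0,0,0,0,-31,0,46],[0,0,0,0,-31,0,46]]

```text
time: 7.5
position: [0.5232, -0.0384, 0.0674]
tool_rot: [0.151, 1.566, -0.153]
ft_force: [-1.6, 1.3, 4.9]
grip_width: 0.53
```

Call:
servo_tool:
  commands:
    - [[0,0,0,-8,0,0,46],[0,0,0,-18,0,0,46],[0,0,0,-30,0,0,46],[0,0,0,-45,0,0,46],[0,0,0,-60,0,0,46]]

```text
time: 8.12
position: [0.523, -0.0368, 0.1282]
tool_rot: [0.151, 1.567, -0.151]
ft_force: [-0.3, 0.1, -0.3]
grip_width: 0.527
```

Call:
servo_tool:
  commands:
    - [[0,0,0,-25,-20,0,46],[0,0,0,-50,-60,0,46],[0,0,0,-75,-110,0,46],[0,0,0,-90,-160,0,46],[0,0,0,-90,-160,0,46]]

```text
time: 8.75
position: [0.492, -0.1993, 0.2191]
tool_rot: [0.155, 1.564, -0.159]
ft_force: [0.8, 0.3, -0.4]
grip_width: 0.528
```

Run:
```python
from go import *
from meas import *
rel(-44.5,-150,200)
b=shot('top','t5'); a=shot('side','s5')
for n,im in(("top",b),("side",a)):
    for nm,m in(("Y",Y),("O",O),("R",RD)):
        for c in blobs(im,*m,20)[:2]: print(n,nm,cv2.contourArea(c),cv2.boundingRect(c))
cv2.imwrite('pics/m5.png',np.hstack([cv2.resize(b[200:320,305:435],None,fx=3,fy=3),cv2.resize(a[200:320,280:410],None,fx=3,fy=3)]))
```

```text
t 8.75 lane tcp [ -45.7 -170.9] z 219.1 F [ 0.8  0.3 -0.4] grip 46.0
turn deg [-0.8  0.1  0.1] shift mm [19.1 21.   0.9] tool y in lane 1.0
top Y 2818.0 (357, 264, 137, 48)
top O 875.5 (322, 227, 52, 31)
top O 179.5 (422, 341, 29, 31)
top R 39.0 (376, 241, 7, 19)
side Y 2069.0 (301, 287, 41, 104)
side Y 168.5 (299, 255, 79, 11)
side O 671.5 (220, 366, 44, 37)
side O 147.0 (326, 260, 23, 10)
```

View pics/m5.png

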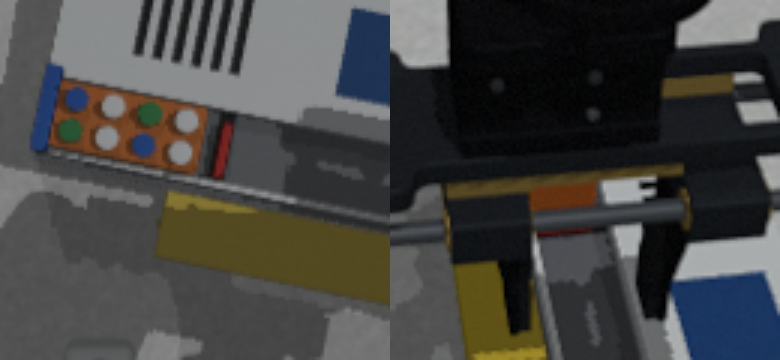

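The left crop shows the rack against the blue stop, with the red blade up at (222,150) behind it. The bar outline is identical to the start, and the arm is clear. I'm handing the job in.

```bash
python3 -c "
from meas import *
from go import w2l
b=cv2.imread('pics/t5.png'); c=blobs(b,*O)[0]; P=w2l(plane('top',c.reshape(-1,2),.098)); print('rack orange lane y',P[:,1].min().round(1),P[:,1].max().round(1))
print(close_job())"
```

```text
rack orange lane y 34.5 123.1
the job is handed in; nothing more can be done
None
```

The rack is loaded and home against the blue end stop, with the gate up behind it. I handed the job in at about 9 s of the 43 s allowed; the hand-in gives no verdict.

**What I did:** I located the lane, bar and rack from the two camera views. With one fingertip I held the bar down at a tip height of about 68 mm, while the other tip pushed the rack about 155 mm along the channel. At the end the tip stopped advancing and the force rose to about 7 N, so I took the rack to be against the stop. I then backed off 31 mm with the bar still held and lifted clear.

**Last checks:**
- **Rack:** its orange block measures lane y 34.5 to 123 mm. That puts the origin at about 79 mm, above the 71 mm needed.
- **Gate:** the red blade is visible behind the rack, and both the bar and blade outlines match the starting picture.
- **Robot:** it was clear of everything, with the force reading near zero.
- **Gate against rack:** I could not measure this contact directly. The blade was out of sight in every crop where its slot could be seen, and the push force stayed steady at 5 to 6 N.
- **Bottle, jar and cup:** I did not re-measure them at the end. The arm was not planned near them and I felt no unexpected contact.

No check failed or disagreed.

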